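# Clamp the circuit board in its bench fixture

## Robot

A 6-joint arm with a two-finger parallel gripper is mounted at the origin on the work surface. World frame = base frame: x ahead of the robot, y to its left, z up, the work surface at z = 0. Lengths are in m, angles in rad, forces in N, time in s.
With the tool pointing down it reaches from about 0.3 to 0.825 m from the base axis. Payload 5.4 kg.
Tool frame: the origin (TCP) lies at the very end of the fingers, on their centre line; the grasp point (between the pads) lies 19 mm behind it; z points along the fingers, x is the direction in which the jaws open and shut, and the axes are right-handed (so a half turn about z gives the same grasp; the last joint's range is limited). The gripper opens to 92 mm and grips with 3 to 60 N. Pads are 20 mm wide; open, the fingers measure 128 mm over their backs; the gripper's body (75 mm by 189 mm) begins 69 mm behind the grasp point.
Start: joints at [1.064, 0.158, 1.597, -0, 1.386, -0.21], TCP at [0.168, 0.55, 0.215] pointing down, gripper open.
Joint ranges: [-2.91, 2.91], [-0.94, 2.29], [0.18, 2.7], [-1.29, 4.43], [0.17, 2.64], [-3, 3]. Speed limits (rad/s): [2.57, 2.57, 3.14, 3.14, 3.14, 3.14].

## Interface

Orientations are given as a rotation vector (axis times angle).
In Python, from workcell import bot gives the robot as it stands. Calls block until the motion is done:
- bot.goto(position, orientation): joint-space move of the TCP to a pose.
- bot.line_to(position, rot=None, max_speed=0.15): straight line of the TCP; rot=None keeps the orientation; max_speed is the mean speed in m/s.
- bot.set_joints(angles): joint-space move.
- bot.set_gripper(opening, newtons=None): opening from 0.0 (shut) to 1.0 (fully open); newtons is the grip in N (None keeps the last); returns when the fingers have stopped.
- bot.hold(seconds).
- bot.inverse_kinematics(position, orientation): joint angles nearest the present ones, or None.
- bot.read_camera(name): name is "scene" or "top" or "wrist"; returns a dict with "pixels" (420x560x3 uint8, blue, green, red), "fx", "fy", "cx", "cy" (pixels), "R" (3x3) and "t" (3): a world point X has camera coordinates R X + t. Camera axes: x right, y down, z forward; pixel columns grow to the right and rows downward; lengths in m; the calibration is good to about 2 mm. The wrist camera is an equidistant fisheye: a pixel r from the principal point sees the ray r / f radians off the axis. A picture is of the moment at which its call begins. There is no depth.
A pose or a line that the arm cannot do raises bot.MotionError and nothing moves.
- bot.job_done(): hands the job in, once; it reports no verdict.
Readings, each from a call of its own:
- bot.current_clock(): time.
- bot.current_joints(): joint angles.
- bot.current_joint_vel(): joint speeds.
- bot.current_effort(): joint torques, N m.
- bot.current_ee_pos(): TCP position.
- bot.current_tool_rot(): TCP orientation.
- bot.current_contact_force(): force on the tool from outside, world axes, zero at the start.
- bot.current_ft_torque(): the same for the moment, N m.
- bot.current_opening(): opening from 0.0 (shut) to 1.0 (fully open).
Only numpy, scipy, OpenCV 4.12 (cv2) and the standard library are available. Lean on these libraries where they do the work, as an engineer would, in place of code of your own. Each camera call takes 0.05 s, during which the arm holds its last target. There are 200 camera calls.

## Task

Clamp the circuit board that lies in the aluminium fixture: with the back or side of a closed finger, push the flat steel strap round over the board until it is against its stop, and only then press the cam lever fully down until it lies level. Grasp and lift nothing, push without ramming, leave the board in its nest and the other things on the bench where they are, and finish clear of everything.

Things in the scene. Friction and masses are not known exactly. Their poses are not given: they have to be found in the camera images.
- fixture: Fixed aluminium plate, 170 (x) x 270 (y) mm, top 16 mm above the bench; origin on the bench near its middle (plate y -140 to +130 mm), z up. On the line x = 0: strap post at y +85; dark steel lever yoke at y -77 to -127, 50 wide, 106 high, with a stop block on its -x side that ends the strap's swing. The board lies between; its parts and the nest stay below 40 mm height.
- strap_pivot (a point): On the strap's vertical pivot pin, at the strap's mid-thickness, 64 mm above the bench (fixture frame 0, +85, 64 mm). The hub, 32 mm across, reaches up to 80 mm height.
- strap_tip (a point): Middle of the free end of the flat steel clamp strap, 183 mm from strap_pivot; the strap runs straight between the two: 24 mm wide, 8 mm thick (60 to 68 mm above the bench, up to 1 mm less at the start), swinging level. Under it, 70 mm from the pivot, is its rubber pressure pad, narrower than the strap, 3.7 mm above the board while the lever is up.
- strap (a joint): Swing of the strap, rad: 0 = parked, pointing along fixture +x turned 20 degrees towards +y; grows as it swings clockwise seen from above; 1.92 = hard stop, pointing along fixture -y straight across the board with its tip under the cam. Starts at 0.05 to 0.6. Stiff pivot (about 2 N at 100 mm), stays where it is left.
- lever_pivot (a point): Centre of the lever's hinge pin in the yoke, pin along fixture x, 92 mm above the bench (fixture frame 0, -92, 92 mm).
- lever_tip (a point): End of the cam lever, 100 mm from lever_pivot on the lever's middle line; moves with it. The lever is a steel bar 16 mm wide and 10 mm thick that ends in a black plastic paddle 28 mm wide, 12 mm thick, 60 to 100 mm from the pin.
- lever (a joint): Angle of the cam lever, rad: 0 = raised, 65 degrees above level, pointing up and outward (fixture -y, away from the board); grows as it is pressed outward and down; 1.134 = hard stop, level, pointing along fixture -y. Starts at 0 to 0.3. Stiff (about 3 N at 80 mm), stays where it is left. As it goes down its cam draws the whole strap down by 4 mm, onto the board.
- board: White circuit board with small parts on it, 86 (x) x 118 (y) x 10 mm, 23 mm over the tallest part, 140 g, lying loose in the nest with 1.5 mm play or more; origin at the centre of its underside, 16 mm above the bench. Graspable, but to be left lying.
- spool: Metal reel, 54 mm across, 40 mm high, on the bench behind the fixture, on the lever's side; the strap passes over it (bystander).
- screwdriver: Screwdriver lying on the bench along the fixture's front (-x) edge (bystander).
- vial: Small amber jar, 26 mm across, 45 mm high, standing on the fixture plate's front (-x) edge near the lever (bystander).
- dial: Black control knob, 22 mm across, 18 mm high, standing on the fixture plate's front edge near the strap's post (bystander).
- meter: Hand-held meter, 150 x 76 x 41 mm, lying on the bench beyond the lever's end (bystander).
- housing: Small black box, 90 x 65 x 36 mm, on the bench left of the strap's post (bystander).

How it is judged:
On the way, in this order (a step that is already met when the one before it is completed fails the run):
1. the strap is over the board, against its stop, the lever still raised (value of joint strap above 1.84 rad and value of joint lever below 0.5 rad), for 0.2 s.
2. the cam lever is pressed fully down, the strap still home (value of joint lever above 1.05 rad and value of joint strap above 1.84 rad), for 0.2 s.
At the end, for the whole second after the job is handed in: Strap joint beyond 1.84 (within 0.08 rad of its stop), lever joint beyond 1.05 (within 0.08 rad of level), the strap's pad pressing on the board with more than 0.8 N, the board at rest, flat and within 8 mm of where it lay (all of step 2 and contact force between strap and board above 0.8 N and linear speed of board below 0.02 m/s and distance of board from where it was at the start of the episode below 0.008 m and angle between board's own z axis and vertical below 0.06 rad); the robot touches nothing.
It fails at once if the lever is pressed down before the strap is over (value of joint lever above 0.5 rad and value of joint strap below 1.8 rad).
It fails at once if the board is lifted, tipped or pushed out of its nest (distance of board from where it was at the start of the episode above 0.01 m or angle between board's own z axis and vertical above 0.1 rad).
It fails at once if the strap or the lever is gripped or rammed (over 60 N) (contact force between the fingers and strap above 60 N or contact force between the fingers and lever above 60 N).
It fails at once if another thing on the bench is moved or lifted (over 20 mm) (distance of any of spool, screwdriver, vial, dial, meter, housing from where it was at the start of the episode above 0.02 m).
It also fails if it takes over 48 s, if anything falls off the work surface, if the arm or the gripper's body presses on something with over 40 N, if the wrist force passes 120 N, or if a joint passes its speed limit or range.

## Working session

There is one attempt and no reset: what is moved stays moved. The work goes in short steps, each a Python script; the robot and the scene stay as the last script left them, time stands still between calls to the robot, and variables do not carry over. Pictures are saved under pics/ and viewed, about 8 in all and at most 12, crops included, and the job is handed in when it is done.

```bash
mkdir -p pics; ls
python3 - <<'E'
from workcell import bot
import cv2
for n in ("scene","top"):
    c=bot.read_camera(n); cv2.imwrite(f"pics/{n}0.png",c["pixels"])
    print(n,c["fx"],c["fy"],c["cx"],c["cy"],c["R"],c["t"])
print(bot.current_clock(),bot.current_tool_rot())
E
```

```text
pics
scene 398.61707875615923 398.61707875615923 278.07014485397497 214.54837080974156 [[-0.4527712   0.89157924  0.00920362]
 [ 0.50423782  0.2645532  -0.82204368]
 [-0.73535193 -0.36755689 -0.56935005]] [ 0.23596319 -0.19709709  1.30395133]
top 385.649894920859 385.649894920859 279.58948627741853 211.8822596896624 [[ 0.00653989 -0.99988245 -0.01386784]
 [-0.99981707 -0.00628894 -0.01806302]
 [ 0.01797369  0.01398344 -0.99974067]] [0.03642983 0.54304659 1.14656563]
0.1 [ 2.52494505e+00  1.86817170e+00 -2.44685848e-03]
```

View pics/top0.png

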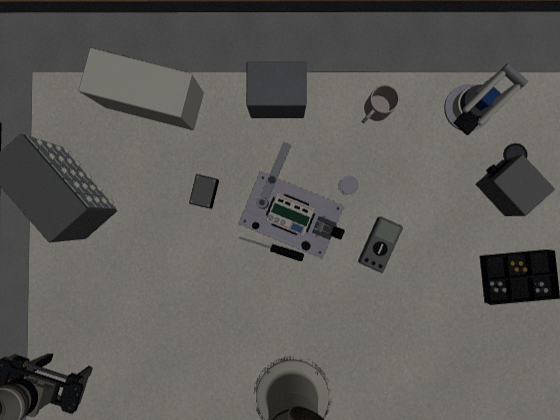

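View pics/scene0.png

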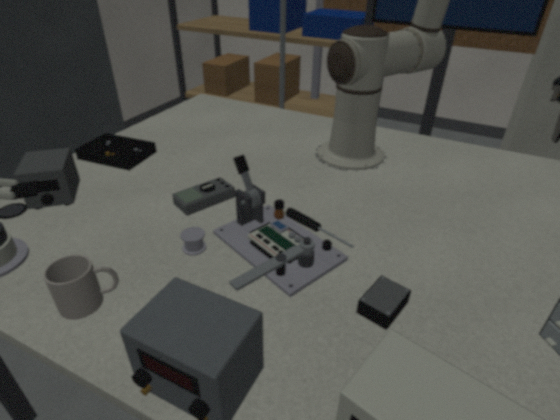

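The top view shows the fixture around (292,214), the strap from its hub near (263,202) to its tip near (286,143), and the lever paddle near (338,233). I'll zoom in to get precise pixels.

Run:
```python
import cv2
a=cv2.imread("pics/top0.png")[130:280,180:420]
a=cv2.convertScaleAbs(cv2.resize(a,None,fx=3.3,fy=3.3,interpolation=cv2.INTER_CUBIC),alpha=1.5)
cv2.imwrite("pics/topz.png",a); print(a.shape)
a=cv2.imread("pics/scene0.png")[140:300,170:370]
a=cv2.convertScaleAbs(cv2.resize(a,None,fx=3.7,fy=3.7,interpolation=cv2.INTER_CUBIC),alpha=1.5)
cv2.imwrite("pics/scenez.png",a); print(a.shape)
```

```text
(495, 792, 3)
(592, 740, 3)
```

View pics/topz.png

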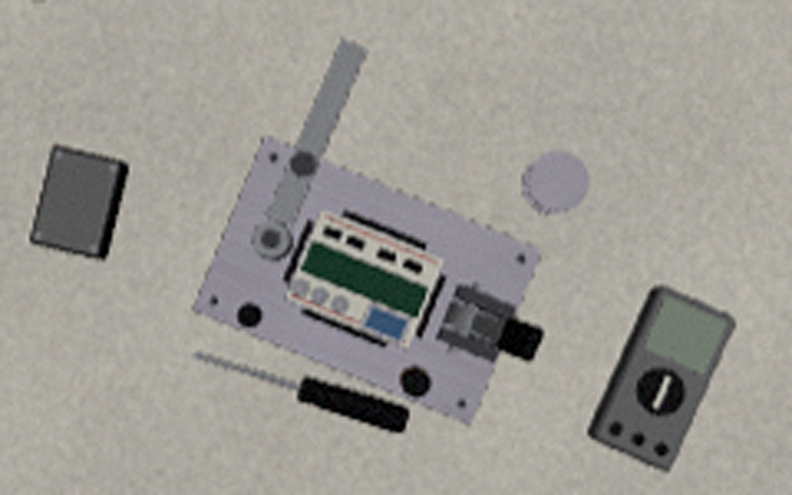

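View pics/scenez.png

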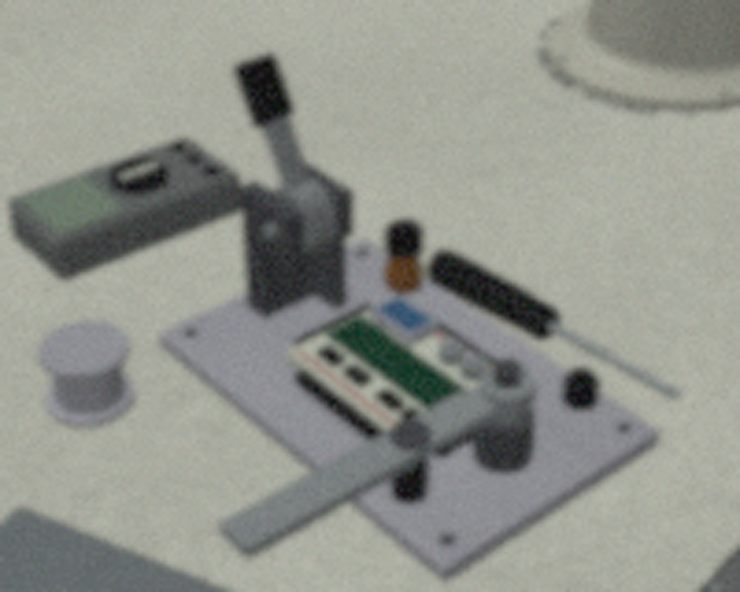

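The zooms give plate corners in topz at (265,137), (540,250), (470,424) and (193,312). The hub is at (270,240), the strap tip at (351,47) with a dark pad bolt on it at (303,163), and the lever paddle's end is near (538,345). In scenez the paddle's end is at (256,62).

```bash
cat > h.py <<'E'
import numpy as np, cv2
from scipy.optimize import least_squares
def ray(c,uv):
    d=c["R"].T@np.array([(uv[0]-c["cx"])/c["fx"],(uv[1]-c["cy"])/c["fy"],1]); return -c["R"].T@c["t"],d
def onz(c,uv,z):
    o,d=ray(c,uv); return o+d*(z-o[2])/d[2]
def tri(c1,u1,c2,u2):
    (a,d),(b,e)=ray(c1,u1),ray(c2,u2)
    s=np.linalg.lstsq(np.c_[d,-e],b-a,rcond=None)[0]; p,q=a+s[0]*d,b+s[1]*e
    return (p+q)/2,np.linalg.norm(p-q)
def proj(c,X):
    p=c["R"]@X+c["t"]; return np.array([p[0]/p[2]*c["fx"]+c["cx"],p[1]/p[2]*c["fy"]+c["cy"]])
def rz(a): return np.array([[np.cos(a),-np.sin(a),0],[np.sin(a),np.cos(a),0],[0,0,1]])
E
python3 - <<'E'
from workcell import bot
from h import *
T=bot.read_camera("top");S=bot.read_camera("scene")
tz=lambda u,v:(180+(u+.5)/3.3-.5,130+(v+.5)/3.3-.5)
sz=lambda u,v:(170+(u+.5)/3.7-.5,140+(v+.5)/3.7-.5)
L=np.array([[85,130],[85,-140],[-85,-140],[-85,130]])/1e3
W=np.array([onz(T,tz(*p),.016)[:2] for p in [(265,137),(540,250),(470,424),(193,312)]])
# rigid fit (Kabsch)
a,b=L-L.mean(0),W-W.mean(0); th=np.arctan2((a[:,0]*b[:,1]-a[:,1]*b[:,0]).sum(),(a*b).sum())
R=rz(th); o=W.mean(0)-R[:2,:2]@L.mean(0)
print("fix",o,np.degrees(th)); print("res mm",((W-o)@R[:2,:2]-L)*1e3)
O=np.r_[o,0]; F=lambda p:R.T@(p-O)*1e3
print("hub",F(onz(T,tz(270,240),.08)),"bolt",F(onz(T,tz(303,163),.075)),"tip",F(onz(T,tz(352,44),.068)))
print("tip scene",F(onz(S,sz(235,541),.066)),"hub scene",F(onz(S,sz(508,373),.088)))
m,e=tri(T,tz(538,345),S,sz(256,62)); print("levtip",F(m),e*1e3)
for n,p,h in [("vial",(415,381),.061),("dial",(250,315),.034),("spool",(556,182),.04)]: print(n,F(onz(T,tz(*p),h)))
for n,p in [("meter",(600,440)),("meter",(660,290)),("meter",(670,470)),("meter",(735,315))]: print(n,F(onz(T,tz(*p),.041)))
for n,X in [("post",[0,85,80]),("levp",[0,-92,92])]: print(n,O+R@np.array(X)/1e3)
np.savez("fix.npz",O=O,R=R)
E
```

```text
fix [0.53644193 0.01126957] -21.81044506831768
res mm [[ 1.64439878e-03 -1.71065984e+00]
 [-1.18487027e+00  1.78200856e+00]
 [ 1.13994700e+00  1.27757134e+00]
 [ 4.32788718e-02 -1.34892006e+00]]
hub [-0.11088979 84.42846823 80.        ] bolt [71.31502252 83.57034689 75.        ] tip [182.42795286  83.75847269  68.        ]
tip scene [186.33202045  84.69525389  66.        ] hub scene [14.23102996 96.76066009 88.        ]
levtip [ 2.87810283e-02 -1.42838425e+02  1.76298467e+02] 3.1704648701533604
vial [-64.97539483 -75.49138036  61.        ]
dial [-67.31404602  79.06554772  34.        ]
spool [ 142.23667784 -125.78426099   40.        ]
meter [ -52.42266736 -245.55314504   41.        ]
meter [  88.62256362 -245.01198283   41.        ]
meter [ -53.5560707  -311.57518944   41.        ]
meter [  93.0082747  -313.52972692   41.        ]
post [0.56802258 0.09018511 0.08      ]
levp [ 0.50226052 -0.0741449   0.092     ]
```

Fixture pose found: (0.536, 0.011), yaw -21.8°. The strap points along fixture +x (joint about 0.35), and the lever is about 59° up (joint about 0.1). Next I'll check that all planned poses are reachable.

```bash
cat >> h.py <<'E'
from scipy.spatial.transform import Rotation as Ro
f=np.load("fix.npz") if __import__("os").path.exists("fix.npz") else None
def Wd(p): return f["O"]+f["R"]@np.array(p)/1e3     # fixture mm -> world m
def rot(n,sg):  # tool down, tool x along sg*n (fixture xy)
    x=f["R"]@np.array([n[0],n[1],0])*sg; z=np.array([0,0,-1.]); return Ro.from_matrix(np.c_[x,np.cross(z,x),z]).as_rotvec()
def strap_pose(deg,gap=0,z=50,sg=1,r=110):
    a=np.radians(deg); d=np.array([np.cos(a),np.sin(a)]); n=np.array([-d[1],d[0]])
    p=np.array([0,85])+r*d+(30+gap)*n; return Wd([p[0],p[1],z]),rot(n,sg)
def lever_pose(deg,gap=0,s=85,sg=1):
    a=np.radians(deg); y=-92-s*np.cos(a)+(6+gap)*np.sin(a)+10; z=92+s*np.sin(a)+(6+gap)*np.cos(a)
    return Wd([0,y,z]),rot([1,0],sg)
E
python3 - <<'E'
from workcell import bot
from h import *
for sg in (1,-1):
    print("sg",sg)
    for l,(p,r) in [("up",strap_pose(0,15,200,sg)),("0",strap_pose(0,15,50,sg)),("45",strap_pose(-45,0,50,sg)),("90",strap_pose(-90,0,50,sg)),("L64",lever_pose(64,10,sg=sg)),("L0",lever_pose(0,0,sg=sg))]:
        q=bot.inverse_kinematics(p,r); print(l,p.round(3),None if q is None else np.round(q,2))
E
```

```text
sg 1
up [0.687 0.091 0.2  ] [-0.04  0.47  1.24 -0.    1.43 -1.23]
0 [0.687 0.091 0.05 ] [-0.04  0.61  1.35 -0.    1.18 -1.23]
45 [0.639 0.001 0.05 ] [-0.19  0.49  1.53  0.    1.12 -0.59]
90 [ 0.555 -0.023  0.05 ] [-0.26  0.3   1.78  0.    1.06  0.12]
L64 [ 0.497 -0.086  0.175] [-0.41  0.01  1.84  0.    1.3  -0.03]
L0 [ 0.474 -0.144  0.098] [-0.54  0.08  1.93  0.    1.13 -0.16]
sg -1
up [0.687 0.091 0.2  ] [-0.04  0.47  1.24 -0.    1.43  1.91]
0 [0.687 0.091 0.05 ] [-0.04  0.61  1.35 -0.    1.18  1.91]
45 [0.639 0.001 0.05 ] [-0.19  0.49  1.53  0.    1.12  2.55]
90 [ 0.555 -0.023  0.05 ] None
L64 [ 0.497 -0.086  0.175] None
L0 [ 0.474 -0.144  0.098] [-0.54  0.08  1.93 -0.    1.13  2.98]
```

Run:
```python
from workcell import bot
from h import *
bot.set_gripper(0.0,10)
print("open",bot.current_opening())
bot.goto(*strap_pose(0,15,200)); bot.line_to(strap_pose(0,15)[0],max_speed=.12)
F=lambda:np.round(f["R"].T@np.array(bot.current_contact_force()),1)
print("down",bot.current_clock(),F())
for d in range(0,-85,-7):
    p,r=strap_pose(d); bot.line_to(p,r,max_speed=.06); fo=F(); print(d,fo)
    if np.linalg.norm(fo)>20: print("STOP"); break
print(bot.current_clock(),bot.current_joints())
c=bot.read_camera("top"); cv2.imwrite("pics/t1.png",cv2.resize(c["pixels"][130:280,180:420],None,fx=3.3,fy=3.3,interpolation=cv2.INTER_CUBIC))
```

```text
open 0.004738693239427743
down 5.4 [-0.5  0.5 -0.4]
0 [0.  0.2 0.1]
-7 [-0.1 -0.1  0.7]
-14 [-0.   0.9 -0.3]
-21 [-0.5  0.7  0. ]
-28 [0.4 0.6 0.5]
-35 [-0.6  0.6 -0.7]
-42 [0.  1.1 0. ]
-49 [ 0.  -0.2  0.2]
-56 [1.  0.5 0.4]
-63 [ 0.8 -0.4 -0.2]
-70 [0.7 1.2 0.1]
-77 [ 1.7  1.1 -0.1]
-84 [ 0.6 -0.6  0.2]
10.4 [-2.55001386e-01  3.23938966e-01  1.74926434e+00 -5.59525294e-04
  1.06965938e+00  1.86871679e-02]
```

Run:
```python
from workcell import bot
from h import *
F=lambda:np.round(f["R"].T@np.array(bot.current_contact_force()),1)
for d in np.arange(-86,-95,-.7):
    p,r=strap_pose(max(d,-90),gap=min(0,np.radians(d+90)*110)); bot.line_to(p,r,max_speed=.02); bot.hold(.1); fo=F(); print(round(d,1),fo)
    if fo[0]>9: break
bot.hold(.3); print(F(),bot.current_clock())
c=bot.read_camera("scene"); cv2.imwrite("pics/s1.png",cv2.convertScaleAbs(cv2.resize(c["pixels"][140:300,170:370],None,fx=3.7,fy=3.7,interpolation=cv2.INTER_CUBIC),alpha=1.5))
```

```text
-86.0 [ 0.5  0.8 -0.3]
-86.7 [ 1.   0.1 -0.2]
-87.4 [ 1.2  0.5 -0.5]
-88.1 [ 0.6  0.9 -0.8]
-88.8 [ 1.1  0.7 -0.8]
-89.5 [ 1.1  0.8 -0.7]
-90.2 [1.7 0.7 0.1]
-90.9 [ 1.3  0.2 -0.5]
-91.6 [ 3.4 -0.6  0.2]
-92.3 [ 4.1 -2.4 -1.2]
-93.0 [ 5.9 -1.3 -1.6]
-93.7 [ 8.  -1.8 -1.9]
-94.4 [ 8.4 -1.7 -2.7]
[ 9.3 -1.2 -2.8] 15.4
```

View pics/s1.png

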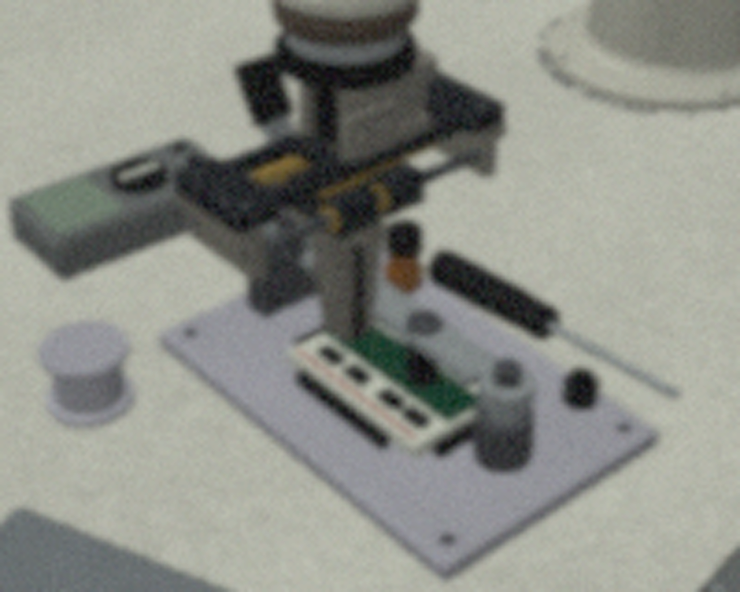

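The strap lies across the board (hub 508,375, bolt 425,322), and the force climbs steadily, so it is at the stop. The lever is still up at (260,90). I'll back off, check from the top, and go above the yoke.

Run:
```python
from workcell import bot
from h import *
p,r=strap_pose(-90,12); bot.line_to(p,r,max_speed=.05); bot.line_to(Wd([42,-25,215]),max_speed=.15)
p,r=strap_pose(0,80,215); bot.goto(p,r)
c=bot.read_camera("top"); cv2.imwrite("pics/t2.png",cv2.convertScaleAbs(cv2.resize(c["pixels"][180:260,240:360],None,fx=6,fy=6,interpolation=cv2.INTER_CUBIC),alpha=1.5))
np.savez("t2.npz",**c)
print(bot.current_clock())
```

```text
18.4667
```

View pics/t2.png

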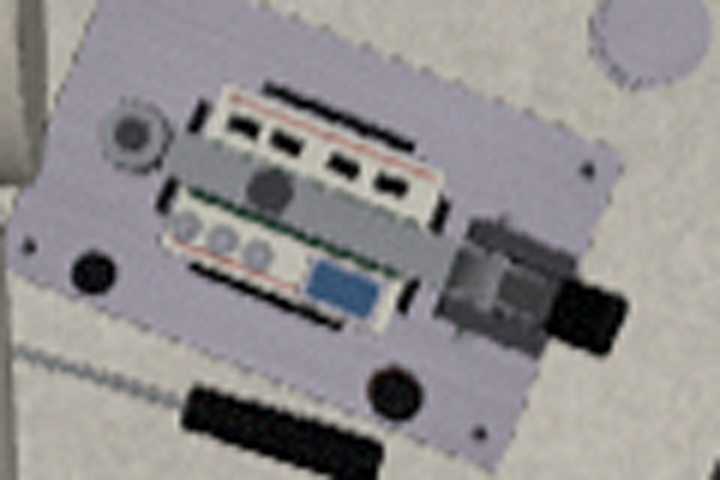

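The strap line from hub (133,135) to about (425,252) slopes 22°, which matches the fixture's -y direction, so it is home. The lever is still raised. Now I'll press the lever.

Run:
```python
from workcell import bot
from h import *
F=lambda:np.round(f["R"].T@np.array(bot.current_contact_force()),1)
r=rot([1,0],1)
bot.goto(Wd([0,-60,225]),r)
p,_=lever_pose(64,14); p[2]=.225; bot.line_to(p,max_speed=.15)
bot.line_to(lever_pose(64,14)[0],max_speed=.08); print("at",bot.current_clock(),F())
for d in list(range(64,8,-4))+[8,6,4,3,2,1,0,-.7,-1.4,-2.1,-2.8,-3.5]:
    p,_=lever_pose(max(d,0)); p[2]+=min(d,0)*.0015; bot.line_to(p,max_speed=.06 if d>8 else .03); 
    if d<5: bot.hold(.08)
    fo=F(); print(d,fo)
    if np.linalg.norm(fo)>22: print("stop"); break
bot.hold(.4); print(F(),bot.current_ee_pos(),bot.current_clock())
```

```text
at 20.75 [ 0.  -0.2  0.7]
64 [-0.   0.3 -0.1]
60 [ 0.7 -0.1 -0.6]
56 [ 0.3  0.5 -0.4]
52 [0.3 0.6 1. ]
48 [-0.5 -0.3  0.9]
44 [-0.8  0.4 -0.3]
40 [-0.5 -0.6 -0.4]
36 [-0.1  0.2  0.5]
32 [-0.2 -0.1  0.2]
28 [ 0.7 -0.3  0.1]
24 [-0.1  0.2 -0.3]
20 [-0.8  0.5 -0.6]
16 [-0.8  0.5  0.3]
12 [ 0.1 -0.1 -0.2]
8 [ 0.1  1.1 -0.2]
6 [-0.1  0.3 -0.3]
4 [0.5 0.8 0.6]
3 [-0.5 -0.7  0.1]
2 [0.4 0.1 1.3]
1 [0.1 0.1 0.7]
0 [-0.7  0.9  5.1]
-0.7 [-4.   0.7 11.5]
-1.4 [-7.1  1.3 18.3]
-2.1 [-11.5   0.6  24. ]
stop
[-10.5   0.6  22.8] [ 0.47475684 -0.14394893  0.09786648] 28.05
```

Run:
```python
from workcell import bot
from h import *
p=np.array(bot.current_ee_pos()); p[2]=.23; bot.line_to(p,max_speed=.12)
bot.goto(*strap_pose(0,120,215)); 
c=bot.read_camera("scene"); a=c["pixels"][140:300,170:370]
cv2.imwrite("pics/s3.png",cv2.convertScaleAbs(cv2.resize(a,None,fx=3.7,fy=3.7,interpolation=cv2.INTER_CUBIC),alpha=1.5))
c=bot.read_camera("top"); cv2.imwrite("pics/t3.png",cv2.convertScaleAbs(cv2.resize(c["pixels"][180:260,240:360],None,fx=6,fy=6,interpolation=cv2.INTER_CUBIC),alpha=1.5))
print(bot.current_clock(),bot.current_contact_force())
```

```text
30.9667 [-0.45925392 -0.38882996 -0.36902775]
```

View pics/s3.png

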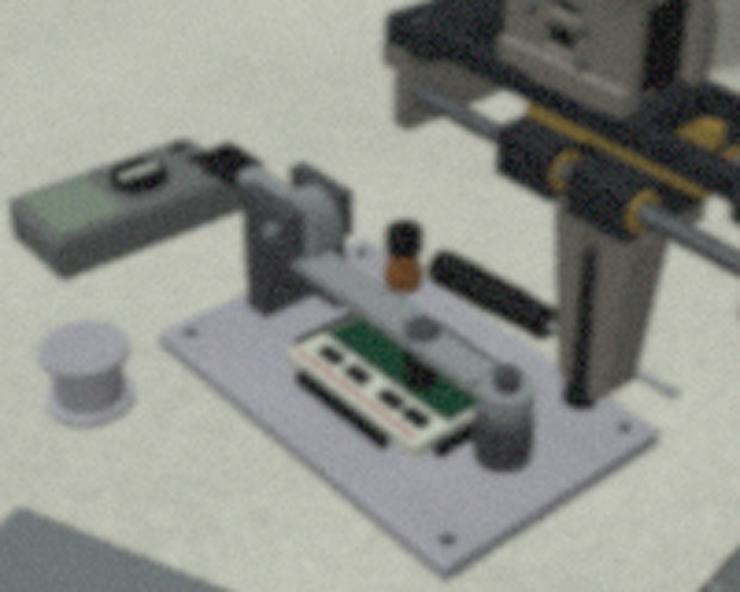

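View pics/t3.png

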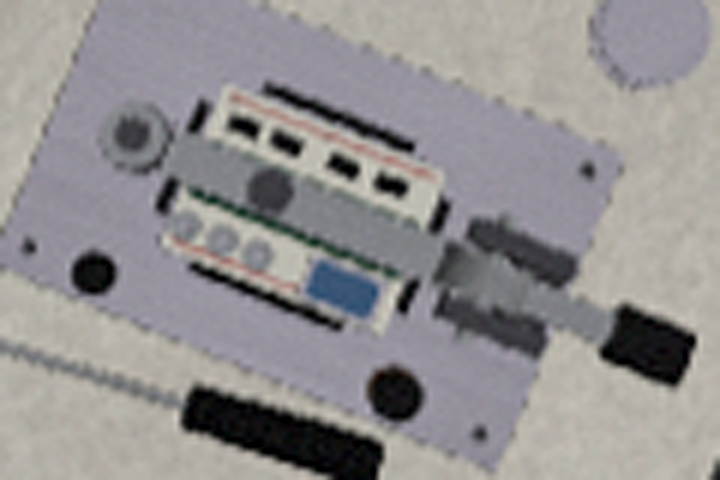

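The lever is down: paddle around (215,160) in s3, and extended along -y in t3. The strap is still home and the bystanders look unmoved. One numeric check of the lever angle follows.

Run:
```python
from workcell import bot
from h import *
c=bot.read_camera("scene"); a=c["pixels"].astype(int).max(2)
for d in (0,5,10):
    k=np.radians(d); pr=[proj(c,Wd([0,-92-s*np.cos(k),92+s*np.sin(k)])) for s in (60,80,100)]
    print(d,[((p-[170,140]+.5)*3.7-.5).round(0) for p in pr])
print(bot.current_joint_vel())
m=(a<25).astype(np.uint8); m[:, :215]=0; m[:,245:]=0; m[:173]=0; m[192:]=0
n,l,s,ct=cv2.connectedComponentsWithStats(m)
for i in range(1,n): 
    if s[i,4]>20: print(s[i],(ct[i]-[170,140]+.5)*3.7-.5)
```

```text
0 [array([251., 176.]), array([233., 164.]), array([215., 152.])]
5 [array([251., 169.]), array([232., 155.]), array([214., 141.])]
10 [array([251., 162.]), array([233., 146.]), array([215., 130.])]
[ 0.00378353  0.00149347 -0.00201759  0.00151766 -0.00177142 -0.00250718]
[225 181  11   8  32] [223.696875 163.803125]
```

```bash
python3 -c "
from workcell import bot
bot.job_done(); print(bot.current_clock())"
```

```text
the job is handed in; nothing more can be done
the job is handed in; nothing more can be done
```

The board is clamped and the job is handed in at about 31 s of the 48 s allowed; no verdict is reported.

- **Strap:** I pushed it round with the back of the closed finger. Contact was 1–2 N on the way, then climbed steadily to about 9 N against the stop. The top view afterwards showed it sloping about 22°, against 21.8° for the fixture's -y direction, with the lever still raised.
- **Lever:** I then pressed it down with the finger ends. The force rose to about 27 N (total) as it reached its stop, with the fingertip at 97.9 mm height where 98 mm means level. The scene view also fits level better than 5° high. I only matched the paddle's middle there, because its outer end is hard to tell from the dark meter behind.
- **End state:** In the last pictures the board and the bystanders look unmoved. The arm is clear and reads only noise, under 1 N.

**Disagreements and unchecked points:**
- During most of the lever's swing I read only about 0–1 N, below the roughly 3 N stated.
- About 10 N of sideways force appeared at the final press.
- I could not measure the pad's force on the board.

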